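Clean the service stand's rail and re-pin its shaft rest one hole over

TASK

Use the yellow scraper block to push all four mud chips off the top of the grey rail, on both sides of the blue slide, then stand the scraper upright back on the bench and let go of it. Then pull the red lock plunger up, slide the blue rest one hole towards the yellow shaft clamp and seat the pin fully home in that hole; finish still gripping the red knob with the pin held home. Keep hand and arm off the chips, and leave the other things on the bench where they are.

Things in the scene. Friction and masses are not known exactly. Their poses are not given: they have to be found in the camera images.
- rail: Grey steel service-stand rail bolted to the bench: rectangular tube 100 mm wide (its x) by 460 mm long (its y), its flat top 50 mm above the bench. Origin on the bench under its middle, z up, y along the rail. 13 mm lock holes in the top at x = -28 mm, y = -100, -50, 0, 50 and 100 mm. Fixed; place and yaw (up to 0.2 rad) vary
- clamp: Yellow shaft clamp with black wing screw, 100 x 50 mm, 46 mm high, bolted on top of one end of the rail (205 mm from the rail's middle along rail y, at +y or -y). Origin at the middle of its underside, on the rail top. Fixed
- end_stop: Dark steel end stop, 100 x 46 mm, 30 mm high, bolted on top of the rail's other end, 205 mm from the middle. Origin at the middle of its underside. Fixed
- slide (a joint): Place in m of the blue sliding shaft rest along rail +y: 0 at the start, pin in the middle hole; the next holes lie at +0.05 and -0.05, the travel ends at +-0.105. Sleeve 118 mm wide (rail x), 84 mm long (rail y), top plate 9 mm above the rail top; at rail x = 11 to 65 mm a black rubber vee, its top 52 mm above the rail top. 0.6 kg; drags with 2 N when unlocked
- plunger (a joint): Lift in m of the spring lock plunger in the blue slide: 0 when the pin is fully home in a hole, 0.018 pulled right up. The round-nosed 11 mm pin reaches 12 mm below the rail top, so it is clear of the hole above 0.012; between holes it rides on the rail top. The spring pushes down with 4 N at 0 and 8.5 N at 0.018
- knob: Red knob of the lock plunger, an upright cylinder 30 mm across and 32 mm high, at rail x = -28 mm, in the middle of the slide's length. Origin at the middle of its underside (76 mm above the bench when the pin is home), z up. Pull it straight up to unlock. A 25 mm brass collar lies below it, up to 73 mm above the bench
- knob_mid (a point): Centre of the red knob, 16 mm above the knob's underside: the point to grip, 92 mm above the bench when the pin is home
- scraper: Scraper block standing on the bench, loose, 0.13 to 0.25 kg: black rubber foot 36 (its x) x 90 (its y) x 16 mm high with a yellow grip bar above it, 22 (x) x 80 (y) mm, from 16 to 66 mm up. Origin at the middle of its underside, z up. Grip the bar across x, about 50 mm above the underside
- chip1: Light brown caked-mud chip, 24 x 18 x 14 mm, 12 g, loose, lying on the rail top between the slide and the end fitting on the rail's +y side (71 to 159 mm from the rail's middle along y). Origin at the middle of its underside
- chip2: Light brown caked-mud chip, 24 x 18 x 14 mm, 12 g, loose, lying on the rail top between the slide and the end fitting on the rail's +y side (71 to 159 mm from the rail's middle along y). Origin at the middle of its underside
- chip3: Light brown caked-mud chip, 24 x 18 x 14 mm, 12 g, loose, lying on the rail top between the slide and the end fitting on the rail's -y side (71 to 159 mm from the rail's middle along y). Origin at the middle of its underside
- chip4: Light brown caked-mud chip, 24 x 18 x 14 mm, 12 g, loose, lying on the rail top between the slide and the end fitting on the rail's -y side (71 to 159 mm from the rail's middle along y). Origin at the middle of its underside
- spool: Orange trimmer-line spool, 84 mm across, 46 mm high, loose, not part of the job. Origin under its middle
- mug: White mug, 80 mm across, 92 mm high, loose, not part of the job. Origin under its middle
- oil_bottle: Green oil bottle, 68 mm across, 180 mm high, loose, not part of the job. Origin under its middle
- plug_carton: Cardboard spark-plug carton, 26 x 85 x 28 mm, loose, not part of the job. Origin under its middle
- wrench: Steel wrench, 170 mm long, lying along its x, loose, not part of the job. Origin under its middle
- screwdriver: Screwdriver with red handle, 190 mm long, lying along its x, loose, not part of the job. Origin under its middle
- air_filter: Black ring-shaped air filter with orange rims, 92 mm across, 50 mm high, loose, not part of the job. Origin under its middle
There are look-alikes about, which are no part of the job. Leave any green, pink or white look-alike of the scraper alone.

How it is judged:
By the outcome, as a careful person would: the job done as asked, in the order asked, and still so for the second after the job is handed in, while the arm keeps its last pose, push and grip.
It also fails if it takes over 72 s, if anything falls off the work surface, if the arm or the gripper's body presses on something with over 40 N, if the wrist force passes 120 N, or if a joint passes its speed limit or range.

ROBOT

A 6-joint arm with a two-finger parallel gripper is mounted at the origin on the work surface. World frame = base frame: x ahead of the robot, y to its left, z up, the work surface at z = 0. Lengths are in m, angles in rad, forces in N, time in s.
With the tool pointing down it reaches from about 0.25 to 0.725 m from the base axis. Payload 9.7 kg.
Tool frame: the origin (TCP) lies midway between the tips of the shut fingers; the grasp point (between the pads) lies 19 mm behind it (ctrl.grasp_offset is the distance from the TCP to the grasp point, in m); z points along the fingers, y is the direction in which the jaws open and shut (so a half turn about z gives the same grasp; the last joint's range is limited). The gripper opens to 85 mm and grips with 20 to 120 N. Pads are 22 mm wide; open, the fingers measure 114 mm over their backs; the gripper's body (76 mm by 85 mm) begins 54 mm behind the grasp point. The pads swing forward as they close: fully open they stand 13 mm farther back than shut.
Start: joints at [1.272, 0.087, 0.176, 1.66, 0, 1.571], TCP at [0.162, 0.526, 0.231] pointing down, gripper open.
Joint ranges: [-3.13, 3.13], [-0.85, 1.81], [-1.15, 1.24], [-2.2, 2.28], [-1.44, 1.52], [-3.14, 3.14]. Speed limits (rad/s): [2.22, 2.22, 2.57, 3.14, 3.14, 3.14].

INTERFACE

Orientations are given as a 3x3 rotation matrix whose columns are the frame's x, y, z axes.
In Python, from workcell import ctrl gives the robot as it stands. The module is installed in compiled form; this text tells all that it offers.
- The arm moves only by the tool apply_moves, never from a script. Its argument "targets" is a list of rows, each a list of 6 numbers: the shift along the tool's x, y, z in m, then the turn, a rotation vector about the tool's x, y, z in degrees. A call has 1 to 20 rows; each row shifts and turns the pose as measured when the row begins, along the tool's axes as they then stand; what a row does not reach is not made up. A row lasts 1/8 s, in which the tool goes at most 62.5 mm and 10.7 degrees, less where a joint would pass 70% of its speed; a pose out of reach is approached as far as the arm can. A call with a gripper value outside its range is refused whole. "hand" is the finger opening in m, from 0 to 0.0854, set as the call begins (left out, the last holds). The fingers move at their own pace and stop on an object; "grip_force" is the grip in N (left out, the last holds). Time passes only in rows, so rows that do not move let the fingers close. It gives the time, the measured TCP pose, the force and the opening at its end, in the units of the state.
- ctrl.get_state(): the state, without advancing time (a new reading comes with each control period).
- ctrl.snapshot(name): name is "scene" or "top" or "wrist"; returns (picture, depth): 400x640x3 uint8, blue, green, red; 400x640 float32, m along the optical axis (not along the pixel's ray), 0 where there is no reading.
- ctrl.camera_model(name): a dict with "intrinsics" (3x3 intrinsics, pixels), "cam_to_world" (4x4, takes a point from camera to world coordinates). Camera axes: x right, y up, looking along -z (the intrinsics and any distortion apply to the point x, -y, -z); pixel columns grow to the right and rows downward; lengths in m; the calibration is good to about 2 mm. A picture is of the moment at which its call begins: read the wrist's pose just before it. camera_model takes no time and is no camera call; for the wrist camera it gives the pose at the moment of the call.
- ctrl.hand_in(): hands the job in, once; it reports no verdict.
The state is a dict: "t": time; "q": joint angles; "joint_velocities": joint speeds; "effort": joint torques, N m; "eef_pos": TCP position; "tcp_rot": TCP orientation; "contact_force": force on the tool from outside, world axes, zero at the start; "torque": the same for the moment, N m; "opening": opening from 0.0 (shut) to 1.0 (fully open).
Only numpy, scipy, OpenCV 4.12 (cv2) and the standard library are available. Lean on these libraries where they do the work, as an engineer would, in place of code of your own. Each camera call takes 0.05 s, during which the arm holds its last target. There are 200 camera calls.

## Working session

There is one attempt and no reset: what is moved stays moved. The work goes in short steps, Python scripts to look and compute and a tool call to move; the robot and the scene stay as the last step left them, time stands still between calls to the robot, and variables do not carry over. Pictures are saved under pics/ and viewed, about 8 in all and at most 12, crops included, and the job is handed in when it is done.

Besides the shell and the picture viewer there is one more tool, called in YAML: its name, and indented under it one key for each argument. apply_moves: Moves the arm, as the interface text tells. Its arguments: {"type":"object","properties":{"targets":{"type":"array","items":{"type":"array","items":{"type":"number"}}},"hand":{"type":"number"},"grip_force":{"type":"number"}},"required":["targets"]}

```bash
mkdir -p pics
cat > h.py <<'E'
import numpy as np, cv2
from workcell import ctrl
def snap(n,save=None):
    m=ctrl.camera_model(n); p,d=ctrl.snapshot(n)
    if save: cv2.imwrite('pics/'+save,p)
    np.savez(''+n+'.npz',p=p,d=d,K=m['intrinsics'],T=m['cam_to_world'])
    return p,d,np.array(m['intrinsics']),np.array(m['cam_to_world'])
def load(n):
    z=np.load(''+n+'.npz'); return z['p'],z['d'],z['K'],z['T']
def ray(uv,K,T,h):
    uv=np.atleast_2d(uv).astype(float)
    c=np.c_[(uv[:,0]-K[0,2])/K[0,0],-(uv[:,1]-K[1,2])/K[1,1],-np.ones(len(uv))]
    w=c@T[:3,:3].T; o=T[:3,3]
    return o+w*((h-o[2])/w[:,2])[:,None]
def cloud(d,K,T):
    v,u=np.mgrid[:d.shape[0],:d.shape[1]]
    c=np.stack([(u-K[0,2])/K[0,0]*d,-(v-K[1,2])/K[1,1]*d,-d],-1)
    return c@T[:3,:3].T+T[:3,3]
E
python3 - <<'E'
from h import *
for n in('top','scene'):
    p,d,K,T=snap(n,n+'0.png'); print(n,K,T.round(3))
    print(ctrl.camera_model(n).keys())
s=ctrl.get_state(); print(s['t'],s['eef_pos'],s['tcp_rot'])
E
```

```text
top [[396.0326093    0.         320.31030344]
 [  0.         396.0326093  196.9987432 ]
 [  0.           0.           1.        ]] [[ 0.004  0.981 -0.195  0.348]
 [-1.     0.004  0.003 -0.088]
 [ 0.004  0.195  0.981  1.12 ]
 [ 0.     0.     0.     1.   ]]
dict_keys(['intrinsics', 'cam_to_world'])
scene [[383.21415637   0.         322.56983291]
 [  0.         383.21415637 200.67989769]
 [  0.           0.           1.        ]] [[-0.637 -0.479  0.604  1.14 ]
 [ 0.771 -0.377  0.514  0.461]
 [-0.018  0.793  0.609  0.716]
 [ 0.     0.     0.     1.   ]]
dict_keys(['intrinsics', 'cam_to_world'])
0.1 [0.16183469 0.5254304  0.23064914] [[-9.55692331e-01  2.94367192e-01 -3.54636570e-04]
 [ 2.94367405e-01  9.55691620e-01 -1.16513281e-03]
 [-4.05367586e-06 -1.21790194e-03 -9.99999258e-01]]
```

View pics/top0.png

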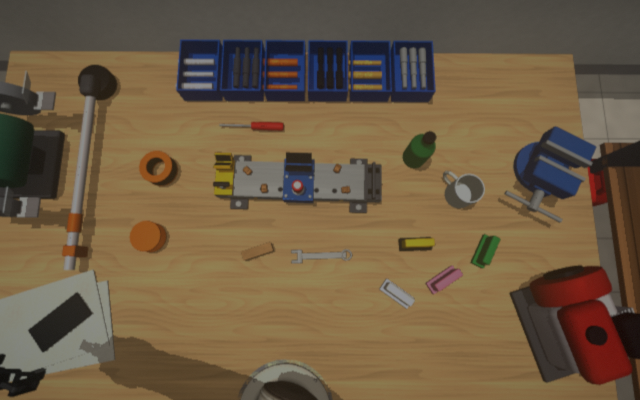

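View pics/scene0.png

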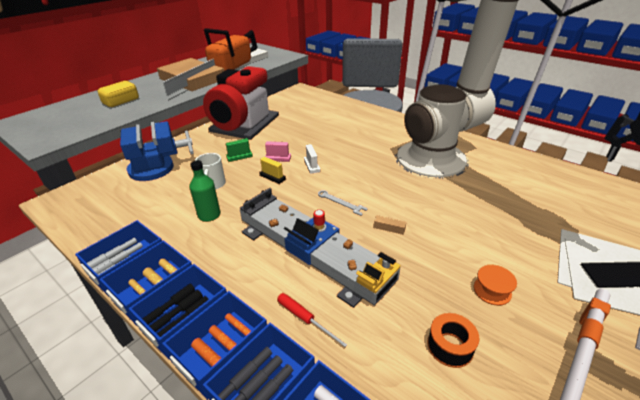

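Run:
```python
from h import *
p,d,K,T=load('top')
hsv=cv2.cvtColor(p,cv2.COLOR_BGR2HSV); W=cloud(d,K,T)
def blobs(name,lo,hi,h,box,amin=6):
    m=cv2.inRange(hsv,np.array(lo),np.array(hi)); 
    u0,u1,v0,v1=box; k=np.zeros_like(m);k[v0:v1,u0:u1]=m[v0:v1,u0:u1]
    n,l,st,c=cv2.connectedComponentsWithStats(k)
    for i in range(1,n):
        if st[i,4]>=amin:
            q=W[l==i]; r=cv2.minAreaRect(np.argwhere(l==i)[:,::-1].astype(np.float32))
            print(name,c[i].round(1),st[i,4],'z',np.percentile(q[:,2],[5,50,95]).round(3),'xy@h',ray(c[i],K,T,h)[0].round(4),[np.round(t,1) for t in r])
blobs('red',(0,150,90),(8,255,255),.1,(280,320,170,205))
blobs('clamp',(20,130,80),(34,255,255),.07,(205,245,145,200))
blobs('bar',(20,130,80),(34,255,255),.066,(390,440,230,255))
blobs('chip',(5,90,60),(18,230,255),.062,(235,370,155,200),4)
# rail top by height
g=(abs(W[...,2]-.05)<.006); g[:150]=0;g[210:]=0;g[:,:205]=0;g[:,390:]=0
q=W[g][:,:2].astype(np.float32); r=cv2.minAreaRect(q); print('rail',r,len(q))
a=cv2.boxPoints(r);print(a)
c=p[140:270,200:450]; cv2.imwrite('pics/c0.png',cv2.resize(c,(800,416),interpolation=cv2.INTER_CUBIC))
```

```text
red [297.7 187.7] 27 z [0.101 0.108 0.111] xy@h [ 0.5755 -0.0309  0.1   ] [array([297.4, 187.1]), array([ 6.4, 10. ]), np.float64(77.5)]
clamp [223.5 174.8] 579 z [0.057 0.062 0.097] xy@h [0.6174 0.1738 0.07  ] [array([223. , 173.5]), array([43., 20.]), np.float64(90.0)]
bar [419.  242.1] 277 z [0.041 0.066 0.07 ] xy@h [ 0.4364 -0.3534  0.066 ] [array([419. , 241.9]), array([ 9.4, 30.2]), np.float64(87.6)]
chip [334.  157.7] 230 z [-0.002  0.001  0.007] xy@h [ 0.6696 -0.1284  0.062 ] [array([337.5, 158.5]), array([ 7., 45.]), np.float64(90.0)]
chip [363.5 155. ] 4 z [-0.002  0.002  0.003] xy@h [ 0.6779 -0.2107  0.062 ] [array([363.5, 155. ]), array([3., 0.]), np.float64(180.0)]
chip [251.4 158.7] 7 z [-0.001  0.     0.006] xy@h [0.6657 0.1007 0.062 ] [array([251.5, 158.5]), array([3., 1.]), np.float64(90.0)]
chip [278.4 160.6] 20 z [-0.003  0.001  0.052] xy@h [0.6607 0.0256 0.062 ] [array([278. , 160.5]), array([ 1., 10.]), np.float64(90.0)]
chip [367.8 160.6] 5 z [0.    0.002 0.013] xy@h [ 0.6617 -0.2223  0.062 ] [array([368. , 160.5]), array([2., 1.]), np.float64(0.0)]
chip [337. 1
[... 305 characters left out ...]
27 0.0643 0.062 ] [array([264., 188.]), array([6., 8.]), np.float64(0.0)]
chip [345.4 189.3] 49 z [0.058 0.065 0.069] xy@h [ 0.5798 -0.1593  0.062 ] [array([345., 189.]), array([6., 8.]), np.float64(90.0)]
chip [298.6 190.8] 14 z [0.066 0.086 0.099] xy@h [ 0.5752 -0.0314  0.062 ] [array([299. , 190.6]), array([2.5, 7.6]), np.float64(66.8)]
chip [261.6 198.7] 43 z [-0.001  0.002  0.038] xy@h [0.5528 0.0689 0.062 ] [array([264., 198.]), array([32.,  2.]), np.float64(-0.0)]
rail ((0.6067017316818237, -0.03211025893688202), (0.4561629891395569, 0.11165299266576767), 87.6567153930664) 3339
[[ 0.5415964  -0.25771847]
 [ 0.65315604 -0.2622836 ]
 [ 0.67180705  0.19349796]
 [ 0.5602474   0.19806308]]
```

View pics/c0.png

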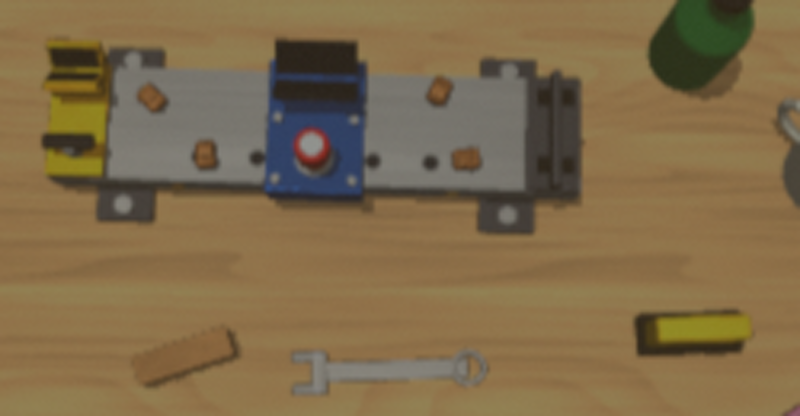

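apply_moves:
  targets:
    - [0,0,-0.01,0,0,10.4]
    - [0,0,-0.01,0,0,10.4]
    - [0,0,-0.01,0,0,10.4]
    - [0,0,-0.01,0,0,10.4]
    - [0,0,-0.01,0,0,10.4]
    - [0,0,-0.01,0,0,10.4]
    - [0,0,-0.01,0,0,10.4]
  hand: 0.0854

```text
t: 0.98
eef_pos: [0.1616, 0.5246, 0.2988]
tcp_rot: [[0.038, 0.999, -0.003], [0.999, -0.038, -0.008], [-0.008, -0.002, -1.0]]
contact_force: [-0.7, 0.7, -0.2]
opening: 1.003
```

apply_moves:
  targets:
    - [-0.05,0.016,0,0,0,0]
    - [-0.05,0.016,0,0,0,0]
    - [-0.05,0.016,0,0,0,0]
    - [-0.05,0.016,0,0,0,0]
    - [-0.05,0.016,0,0,0,0]
    - [-0.05,0.016,0,0,0,0]
    - [-0.05,0.016,0,0,0,0]
    - [-0.05,0.016,0,0,0,0]
    - [-0.05,0.016,0,0,0,0]
    - [-0.05,0.016,0,0,0,0]
    - [-0.05,0.016,0,0,0,0]
    - [-0.05,0.016,0,0,0,0]
    - [-0.05,0.016,0,0,0,0]
    - [-0.05,0.016,0,0,0,0]
    - [-0.05,0.016,0,0,0,0]
    - [-0.05,0.016,0,0,0,0]
    - [-0.05,0.016,0,0,0,0]

```text
t: 3.1
eef_pos: [0.4024, -0.3607, 0.3037]
tcp_rot: [[0.037, 0.999, -0.001], [0.999, -0.037, -0.013], [-0.013, -0.001, -1.0]]
contact_force: [0.4, 0.4, 0.4]
opening: 0.999
```

Run:
```python
from h import *
s=ctrl.get_state(); print(s['t'],s['eef_pos'].round(4) if hasattr(s['eef_pos'],'round') else s['eef_pos'],np.round(s['tcp_rot'],4),np.round(s['q'],3))
p,d,K,T=snap('wrist','w0.png'); print(K,T.round(4))
```

```text
3.1 [ 0.4024 -0.3607  0.3037] [[ 3.710e-02  9.993e-01 -1.100e-03]
 [ 9.992e-01 -3.710e-02 -1.260e-02]
 [-1.270e-02 -7.000e-04 -9.999e-01]] [-0.725  0.097  0.33   1.796 -0.01   0.882]
[[278.64316361   0.         323.25683627]
 [  0.         278.64316361 199.77448959]
 [  0.           0.           1.        ]] [[ 9.993e-01  3.520e-02  1.080e-02  4.053e-01]
 [-3.680e-02  9.614e-01  2.727e-01 -2.919e-01]
 [-8.000e-04 -2.729e-01  9.620e-01  4.454e-01]
 [ 0.000e+00  0.000e+00  0.000e+00  1.000e+00]]
```

View pics/w0.png

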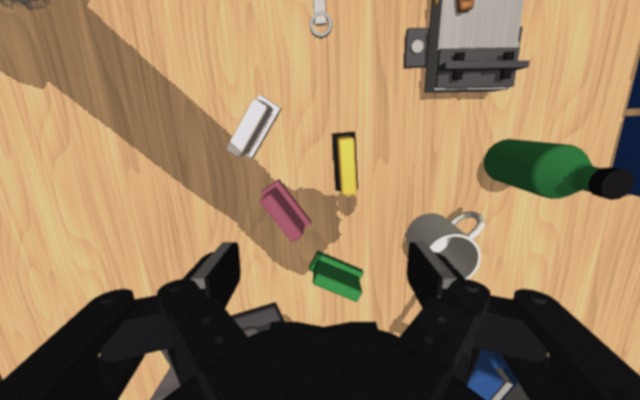

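```bash
cat >> h.py <<'E'
def bar(n,box,tilt=0):
    p,d,K,T=load(n); W=cloud(d,K,T); hsv=cv2.cvtColor(p,cv2.COLOR_BGR2HSV)
    m=cv2.inRange(hsv,np.array((20,120,60)),np.array((36,255,255)))>0
    u0,u1,v0,v1=box;k=np.zeros_like(m);k[v0:v1,u0:u1]=m[v0:v1,u0:u1]
    zt=np.percentile(W[k][:,2],75); k&=abs(W[...,2]-zt)<.005
    uv=np.argwhere(k)[:,::-1]; P=ray(uv,K,T,zt)
    return zt,cv2.minAreaRect(P[:,:2].astype(np.float32)),P.mean(0),len(P)
E
python3 - <<'E'
from h import *
print(bar('wrist',(320,370,120,210)))
p,d,K,T=load('wrist');W=cloud(d,K,T)
print(W[260:262,250:252,2],W[150,300:304,2])
E
```

```text
(np.float64(0.06598661896314033), ((0.43605902791023254, -0.3533678948879242), (0.021712569519877434, 0.07891816645860672), 2.5191423892974854), array([ 0.43604676, -0.35200141,  0.06598662]), 893)
[[ 0.00013049 -0.00044927]
 [-0.00087305  0.00116819]] [ 0.00045871 -0.00075936 -0.00083399  0.0005876 ]
```

apply_moves:
  targets:
    - [0,0,0.02,0,0.7,-4.6]
    - [0.003,0.017,0.03,0,0,0]
    - [0.003,0.017,0.03,0,0,0]
    - [0,0,0.04,0,0,0]
    - [0,0,0.04,0,0,0]

```text
t: 3.78
eef_pos: [0.438, -0.3608, 0.1347]
tcp_rot: [[-0.041, 0.999, -0.005], [0.999, 0.041, 0.001], [0.001, -0.004, -1.0]]
contact_force: [0.2, 0.3, -0.0]
opening: 0.997
```

apply_moves:
  targets:
    - [0.0075,-0.002,0.02,-0.3,0,0]
    - [0,0,0.03,0,0,0]
    - [0,0,0.03,0,0,0]
    - [0,0,0.023,0,0,0]
    - [0,0,0,0,0,0]

```text
t: 4.4
eef_pos: [0.4324, -0.3501, 0.0228]
tcp_rot: [[-0.041, 0.999, -0.007], [0.999, 0.041, 0.007], [0.007, -0.006, -1.0]]
contact_force: [0.0, -0.5, 1.0]
opening: 1.002
```

apply_moves:
  targets:
    - [-0.003,0.0035,-0.007,-0.4,-0.4,0]
    - [0,0,0,0,0,0]

```text
t: 4.65
eef_pos: [0.4371, -0.3538, 0.0322]
tcp_rot: [[-0.041, 0.999, 0.003], [0.999, 0.041, -0.001], [-0.001, 0.003, -1.0]]
contact_force: [-0.7, -0.0, -0.6]
opening: 1.002
```

apply_moves:
  targets:
    - [0,0,0,0,0,0]
    - [0,0,0,0,0,0]
    - [0,0,0,0,0,0]
    - [0,0,0,0,0,0]
    - [0,0,0,0,0,0]
    - [0,0,0,0,0,0]
  hand: 0
  grip_force: 60

```text
t: 5.4
eef_pos: [0.4378, -0.3543, 0.034]
tcp_rot: [[-0.041, 0.999, 0.005], [0.999, 0.041, -0.003], [-0.003, 0.005, -1.0]]
contact_force: [1.2, 0.4, -0.2]
opening: 0.247
```

apply_moves:
  targets:
    - [0,0,-0.02,0,0,0]
    - [0,0,-0.04,0,0,0]
    - [0,0,-0.04,0,0,0]
    - [0,0,-0.04,0,0,0]
    - [0,0,0,0,0,0]

```text
t: 6.02
eef_pos: [0.4361, -0.3531, 0.1759]
tcp_rot: [[-0.041, 0.999, 0.001], [0.999, 0.041, -0.0], [-0.0, 0.001, -1.0]]
contact_force: [-0.0, -0.3, -1.8]
opening: 0.249
```

apply_moves:
  targets:
    - [0,0,-0.01,0,0,4.7]
    - [0.043,0.0144,0,0,0,0]
    - [0.043,0.0144,0,0,0,0]
    - [0.043,0.0144,0,0,0,0]
    - [0.043,0.0144,0,0,0,0]
    - [0.043,0.0144,0,0,0,0]
    - [0,0,0,0,0,0]

```text
t: 6.9
eef_pos: [0.5173, -0.1348, 0.1762]
tcp_rot: [[0.046, 0.999, -0.009], [0.999, -0.046, 0.005], [0.005, -0.009, -1.0]]
contact_force: [0.3, -1.0, -2.1]
opening: 0.247
```

Run:
```python
from h import *
p,d,K,T=snap('wrist','w1.png'); s=ctrl.get_state(); print(np.round(s['eef_pos'],4))
W=cloud(d,K,T); g=(abs(W[...,2]-.05)<.004)&(W[...,0]>.5)&(W[...,1]<.3); 
q=W[g]; np.save('q.npy',q)
for y in (-.2,-.16,-.12,-.09,.06,.09,.12):
    k=q[abs(q[:,1]-y)<.004]
    if len(k)>10: print(y,np.percentile(k[:,0],[0,2,50,98,100]).round(4),len(k))
```

```text
[ 0.5169 -0.1359  0.1761]
-0.2 [0.5667 0.569  0.6112 0.6532 0.6548] 584
-0.16 [0.5557 0.5566 0.6158 0.6537 0.6555] 606
-0.12 [0.5568 0.5587 0.6082 0.6547 0.657 ] 814
-0.09 [0.5574 0.559  0.6077 0.6553 0.6574] 913
```

View pics/w1.png

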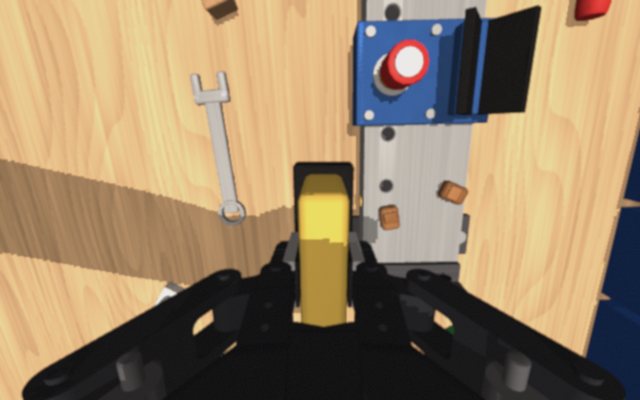

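Run:
```python
from h import *
p,d,K,T=load('wrist')
print('holes',ray([(388,133.5),(386,186),(393,11.5)],K,T,.05).round(4))
print('chips',ray([(453,191),(389.5,217)],K,T,.062).round(4))
print('knobtop',ray([(409.5,61.5)],K,T,.108).round(4))
print('slide corners',ray([(362,124),(471,123)],K,T,.057).round(4))
print('endstop',ray([(375,264),(458,263)],K,T,.078).round(4))
```

```text
holes [[ 0.5797 -0.078   0.05  ]
 [ 0.5784 -0.1283  0.05  ]
 [ 0.5826  0.0223  0.05  ]]
chips [[ 0.6389 -0.1332  0.062 ]
 [ 0.5796 -0.1565  0.062 ]]
knobtop [[ 0.5814 -0.0282  0.108 ]]
slide corners [[ 0.5546 -0.0683  0.057 ]
 [ 0.6527 -0.072   0.057 ]]
endstop [[ 0.563  -0.1975  0.078 ]
 [ 0.6414 -0.1997  0.078 ]]
```

apply_moves:
  targets:
    - [-0.002,0,0.03,-0.5,-0.3,0]
    - [0,0,0.03,0,0,0]
    - [0,0,0.022,0,0,0]
    - [0,0,0,0,0,0]

```text
t: 7.45
eef_pos: [0.5141, -0.1408, 0.0889]
tcp_rot: [[0.05, 0.999, -0.005], [0.999, -0.05, -0.001], [-0.001, -0.005, -1.0]]
contact_force: [0.3, -0.6, -2.0]
opening: 0.253
```

apply_moves:
  targets:
    - [0,0.02,0,0,0,0]
    - [0,0.02,0,0,0,0]
    - [0,0.02,0,0,0,0]

```text
t: 7.82
eef_pos: [0.5745, -0.1465, 0.0911]
tcp_rot: [[0.054, 0.999, -0.003], [0.999, -0.054, -0.002], [-0.002, -0.003, -1.0]]
contact_force: [-0.6, -0.1, -1.6]
opening: 0.251
```

apply_moves:
  targets:
    - [0.002,0.018,0.003,0,0,-1]
    - [0.001,0.018,0,0,0,0]
    - [0.001,0.018,0,0,0,0]
    - [0.001,0.018,0,0,0,0]
    - [0.001,0.014,0,0,0,0]

```text
t: 8.45
eef_pos: [0.6642, -0.1484, 0.0922]
tcp_rot: [[0.04, 0.999, 0.0], [0.999, -0.04, -0.004], [-0.004, 0.0, -1.0]]
contact_force: [0.1, 0.4, -1.1]
opening: 0.249
```

Run:
```python
from h import *
p,d,K,T=snap('wrist'); q,_,_,_=snap('top')
cv2.imwrite('pics/m1.png',np.vstack([cv2.resize(p,(560,350)),cv2.resize(q[140:220,200:450],(560,180))]))
```

```text
(no output)
```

View pics/m1.png

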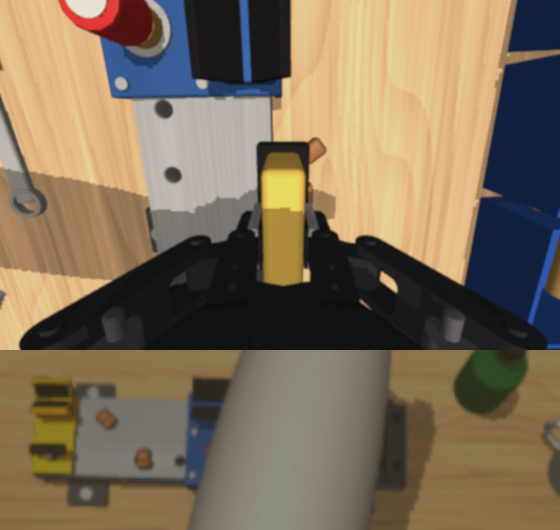

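```bash
cat >> h.py <<'E'
def chips(n,ok=lambda W:(W[...,0]>.5)&(W[...,0]<.74)&(W[...,1]>-.25)&(W[...,1]<.22)):
    p,d,K,T=load(n);W=cloud(d,K,T);hsv=cv2.cvtColor(p,cv2.COLOR_BGR2HSV)
    m=((cv2.inRange(hsv,np.array((5,130,50)),np.array((16,230,255)))>0)&ok(W)).astype(np.uint8)
    k,l,st,c=cv2.connectedComponentsWithStats(m)
    for i in range(1,k):
        if st[i,4]>25: print(n,c[i].round(),st[i,4],W[l==i].mean(0).round(4),'zmax',W[l==i][:,2].max().round(4))
E
python3 - <<'E'
from h import *
chips('wrist');chips('top')
E
```

```text
wrist [171.  33.] 140 [ 0.5913 -0.0337  0.0757] zmax 0.0808
wrist [360. 171.] 399 [ 0.6949 -0.118   0.0175] zmax 0.2345
wrist [354. 220.] 102 [ 0.6884 -0.1555  0.027 ] zmax 0.2345
top [247. 170.] 36 [0.6323 0.1113 0.0655] zmax 0.0686
top [264. 188.] 36 [0.5815 0.0637 0.0653] zmax 0.0697
```

apply_moves:
  targets:
    - [0,0,-0.03,0,0,0]
    - [0,0,-0.03,0,0,0]
    - [0,0,-0.03,0,0,0]
    - [0.038,-0.026,0,0,0,0]
    - [0.038,-0.026,0,0,0,0]
    - [0.038,-0.026,0,0,0,0]
    - [0.038,-0.026,0,0,0,0]
    - [0.038,-0.026,0,0,0,0]
    - [0.037,-0.026,0,0,0,0]
    - [0,0,0,0,0,0]

```text
t: 9.8
eef_pos: [0.5095, 0.0857, 0.1886]
tcp_rot: [[0.047, 0.999, 0.003], [0.999, -0.047, -0.004], [-0.003, 0.004, -1.0]]
contact_force: [0.7, -0.1, -1.9]
opening: 0.25
```

Run:
```python
from h import *
snap('wrist');snap('top');chips('wrist');chips('top')
```

```text
wrist [447. 159.] 399 [0.6295 0.1147 0.0648] zmax 0.3309
wrist [395. 209.] 339 [0.581  0.0677 0.0652] zmax 0.3309
top [331. 155.] 48 [ 0.6919 -0.1215  0.0128] zmax 0.0201
top [346. 158.] 47 [ 0.6826 -0.1641  0.0124] zmax 0.0201
top [247. 170.] 26 [0.6219 0.1019 0.1078] zmax 0.2865
top [264. 188.] 37 [0.5817 0.0636 0.065 ] zmax 0.072
```

apply_moves:
  targets:
    - [0.006,0,0.03,0,0.2,-0.7]
    - [0,0,0.03,0,0,0]
    - [0,0,0.03,0,0,0]
    - [0,0,0.01,0,0,0]
    - [0,0,0,0,0,0]

```text
t: 10.52
eef_pos: [0.5141, 0.0849, 0.0872]
tcp_rot: [[0.043, 0.999, 0.006], [0.999, -0.043, -0.001], [-0.001, 0.007, -1.0]]
contact_force: [0.6, -0.8, -1.1]
opening: 0.245
```

apply_moves:
  targets:
    - [0.006,0,0,0.3,0,0]
    - [0.001,0.02,0,0,0,0]
    - [0.001,0.02,0,0,0,0]

```text
t: 10.9
eef_pos: [0.5567, 0.0918, 0.0916]
tcp_rot: [[0.044, 0.999, 0.006], [0.999, -0.044, 0.0], [0.0, 0.006, -1.0]]
contact_force: [0.2, -0.0, -1.3]
opening: 0.251
```

apply_moves:
  targets:
    - [0.001,0.02,0.003,0.2,0,0]
    - [0.001,0.018,0.001,0,0,0]
    - [0.001,0.018,0.001,0,0,0]
    - [0.001,0.018,0.001,0,0,0]
    - [0.001,0.018,0.001,0,0,0]
    - [0.001,0.012,0.001,0,0,0]

```text
t: 11.65
eef_pos: [0.669, 0.0961, 0.0918]
tcp_rot: [[0.043, 0.999, 0.011], [0.999, -0.043, 0.002], [0.003, 0.011, -1.0]]
contact_force: [0.1, 0.9, -1.2]
opening: 0.248
```

Run:
```python
from h import *
snap('wrist');snap('scene');chips('wrist');chips('scene')
```

```text
wrist [360. 233.] 117 [0.7004 0.0731 0.0136] zmax 0.0721
scene [256. 241.] 57 [ 0.686  -0.1598  0.0123] zmax 0.0166
scene [265. 250.] 61 [ 0.6958 -0.1168  0.0123] zmax 0.0178
scene [320. 285.] 83 [0.696  0.0688 0.0123] zmax 0.0177
scene [340. 292.] 84 [0.6889 0.123  0.0225] zmax 0.0266
```

apply_moves:
  targets:
    - [0,0,-0.03,0.3,0,0]
    - [0,0,-0.035,0.2,0,0]
    - [0,0,-0.035,0,0,0]
    - [-0.046,-0.0214,0,0,0,0]
    - [-0.046,-0.0214,0,0,0,0]
    - [-0.046,-0.0214,0,0,0,0]
    - [-0.046,-0.0214,0,0,0,0]
    - [-0.046,-0.0214,0,0,0,0]
    - [-0.046,-0.0214,0,0,0,0]
    - [-0.046,-0.0214,0,0,0,0]
    - [-0.046,-0.0214,0,0,0,0]
    - [-0.046,-0.0214,0,0,0,0]
    - [-0.046,-0.0214,0,0,0,-5]
    - [0,0,0,0,0,0]

```text
t: 13.5
eef_pos: [0.4259, -0.3638, 0.2027]
tcp_rot: [[-0.051, 0.999, 0.014], [0.999, 0.051, -0.001], [-0.002, 0.014, -1.0]]
contact_force: [-0.2, 0.8, -1.2]
opening: 0.245
```

apply_moves:
  targets:
    - [0.01,0.01,0.03,0.8,0,0.3]
    - [0,0,0.04,0,0,0]
    - [0,0,0.04,0,0,0]
    - [0,0,0.03,0,0,0]
    - [0,0,0,0,0,0]

```text
t: 14.12
eef_pos: [0.4379, -0.3502, 0.0634]
tcp_rot: [[-0.045, 0.999, 0.004], [0.999, 0.045, -0.004], [-0.004, 0.004, -1.0]]
contact_force: [-0.3, -0.3, -0.9]
opening: 0.251
```

Underside about 29 mm up.

apply_moves:
  targets:
    - [-0.003,-0.001,0.015,0.2,0.2,0]
    - [0,0,0.008,0,0,0]
    - [0,0,0.003,0,0,0]
    - [0,0,0,0,0,0]

```text
t: 14.62
eef_pos: [0.4391, -0.3541, 0.0401]
tcp_rot: [[-0.045, 0.999, 0.005], [0.999, 0.045, -0.004], [-0.004, 0.005, -1.0]]
contact_force: [-0.2, -0.1, -1.8]
opening: 0.244
```

apply_moves:
  targets:
    - [0,0,0.003,0.2,0.2,0]
    - [0,0,0.003,0,0,0]
    - [0,0,0,0,0,0]

```text
t: 15.0
eef_pos: [0.4395, -0.3545, 0.0345]
tcp_rot: [[-0.045, 0.999, 0.002], [0.999, 0.045, -0.001], [-0.001, 0.002, -1.0]]
contact_force: [-0.4, -0.4, -1.9]
opening: 0.251
```

apply_moves:
  targets:
    - [0,0,0.0015,0,0,0]
    - [0,0,0.001,0,0,0]

```text
t: 15.25
eef_pos: [0.4396, -0.3545, 0.034]
tcp_rot: [[-0.045, 0.999, 0.003], [0.999, 0.045, -0.002], [-0.002, 0.003, -1.0]]
contact_force: [-3.3, 2.0, 7.3]
opening: 0.243
```

apply_moves:
  targets:
    - [0,0,0,0,0,0]
    - [0,0,0,0,0,0]
    - [0,0,0,0,0,0]
    - [0,0,0,0,0,0]
    - [0,0,0,0,0,0]
    - [0,0,0,0,0,0]
  hand: 0.08

```text
t: 16.0
eef_pos: [0.4399, -0.3548, 0.0343]
tcp_rot: [[-0.045, 0.999, 0.004], [0.999, 0.045, -0.002], [-0.003, 0.004, -1.0]]
contact_force: [-0.3, 0.9, 0.4]
opening: 0.939
```

apply_moves:
  targets:
    - [0,0,-0.03,0,0,0]
    - [0,0,-0.04,0,0,0]
    - [0,0,-0.04,0,0,0]
    - [0,0,-0.04,0,0,0]
    - [0,0,-0.04,0,0,0]
    - [0,0,0,0,0,0]

```text
t: 16.75
eef_pos: [0.4387, -0.3539, 0.2293]
tcp_rot: [[-0.045, 0.999, 0.002], [0.999, 0.045, -0.001], [-0.001, 0.002, -1.0]]
contact_force: [-0.5, 1.3, -1.0]
opening: 0.939
```

Run:
```python
from h import *
p,d,K,T=snap('wrist','w2.png'); q,_,_,_=snap('top')
print(np.round(ctrl.get_state()['q'],3))
print(bar('wrist',(250,420,80,280)))
cv2.imwrite('pics/m2.png',np.vstack([cv2.resize(p,(560,350)),cv2.resize(q[130:260,200:450],(480,250))[:, :] if 0 else cv2.resize(q[130:250,200:480],(560,240))]))
```

```text
[-6.790e-01  1.180e-01  1.990e-01  1.654e+00  1.000e-03  8.470e-01]
(np.float64(0.06602903509011458), ((0.4398444592952728, -0.3526352047920227), (0.020763497799634933, 0.0779038593173027), 3.0263984203338623), array([ 0.43996871, -0.3518913 ,  0.06602904]), 1272)
```

View pics/m2.png

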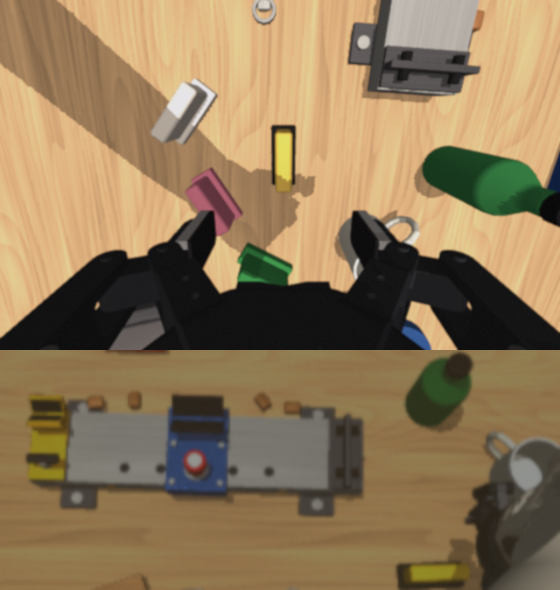

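apply_moves:
  targets:
    - [0,0,-0.01,0,0,-10.6]
    - [0,0,0,0,0,-10.6]
    - [0,0,0,0,0,-10.6]
    - [0,0,0,0,0,-10.6]
    - [0,0,0,0,0,-10.6]
    - [0,0,0,0,0,-10.6]
    - [0,0,0,0,0,-10.6]
    - [0,0,0,0,0,-10.6]
    - [0,0,0,0,0,0]

```text
t: 17.98
eef_pos: [0.4344, -0.3505, 0.22]
tcp_rot: [[-1.0, 0.024, -0.019], [0.023, 1.0, 0.016], [0.019, 0.015, -1.0]]
contact_force: [-0.1, -0.3, -0.2]
opening: 0.937
```

apply_moves:
  targets:
    - [-0.018,0.047,0,0,0,0]
    - [-0.018,0.047,0,0,0,0]
    - [-0.018,0.047,0,0,0,0]
    - [-0.018,0.047,0,0,0,0]
    - [-0.018,0.047,0,0,0,0]
    - [-0.018,0.047,0,0,0,0]
    - [-0.018,0.047,0,0,0,0]
    - [0,0,0,0,0,0]

```text
t: 18.98
eef_pos: [0.575, -0.0167, 0.2136]
tcp_rot: [[-0.997, 0.067, -0.029], [0.067, 0.998, 0.019], [0.031, 0.017, -0.999]]
contact_force: [-0.3, 0.0, -1.0]
opening: 0.937
```

Run:
```python
from h import *
p,d,K,T=snap('wrist','w3.png'); s=ctrl.get_state(); print(np.round(s['q'],3),np.round(s['eef_pos'],4))
W=cloud(d,K,T);hsv=cv2.cvtColor(p,cv2.COLOR_BGR2HSV)
m=(hsv[...,1]>90)&((hsv[...,0]<8)|(hsv[...,0]>172))|(p.min(2)>130)
ok=m&(W[...,2]>.1)&(W[...,2]<.115)&(abs(W[...,0]-.58)<.04)&(abs(W[...,1]+.03)<.04)
uv=np.argwhere(ok)[:,::-1].astype(np.float32); P=ray(uv,K,T,.108); print(len(P),cv2.minEnclosingCircle(P[:,:2].astype(np.float32)),P.mean(0),uv.mean(0))
```

```text
[-0.04   0.173  0.236  1.665  0.018  0.027] [ 0.5745 -0.0181  0.2137]
714 ((0.5788878202438354, -0.028068870306015015), 0.01510889083147049) [ 0.57895143 -0.02782334  0.108     ] [308.31512 206.71568]
```

View pics/w3.png

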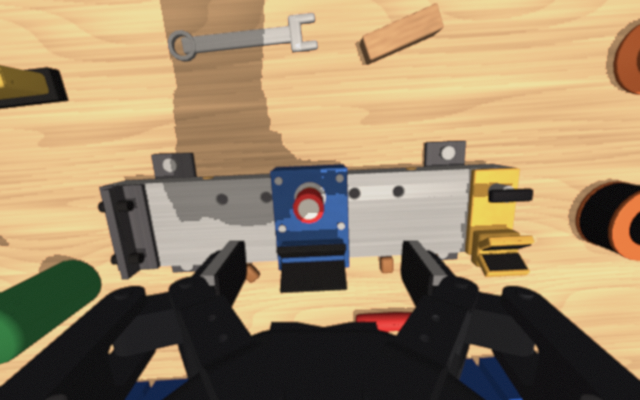

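apply_moves:
  targets:
    - [-0.0045,-0.01,0.02,1.1,-1.7,-2]
    - [0,0,0.02,0,0,0]
    - [0,0,0,0,0,0]

```text
t: 19.4
eef_pos: [0.5765, -0.0308, 0.1713]
tcp_rot: [[-0.999, 0.042, -0.002], [0.042, 0.999, -0.003], [0.002, -0.003, -1.0]]
contact_force: [-0.3, 0.5, 0.7]
opening: 0.937
```

apply_moves:
  targets:
    - [-0.0025,0.003,0.03,0,0.1,-0.3]
    - [0,0,0.03,0,0,0]
    - [0,0,0.02,0,0,0]
    - [0,0,0,0,0,0]

```text
t: 19.9
eef_pos: [0.5791, -0.0315, 0.0928]
tcp_rot: [[-0.999, 0.048, -0.001], [0.048, 0.999, -0.004], [0.001, -0.004, -1.0]]
contact_force: [-0.6, 0.1, 0.0]
opening: 0.937
```

apply_moves:
  targets:
    - [0,0.0035,0.01,-0.2,0,-0.7]
    - [0,0,0.008,0,0,0]
    - [0,0,0,0,0,0]

```text
t: 20.27
eef_pos: [0.5804, -0.0285, 0.0766]
tcp_rot: [[-0.999, 0.037, 0.003], [0.037, 0.999, -0.0], [-0.003, -0.0, -1.0]]
contact_force: [-0.1, 0.5, 0.5]
opening: 0.934
```

apply_moves:
  targets:
    - [0.001,0.0005,0.003,0,0,0]
    - [0,0,0,0,0,0]

```text
t: 20.52
eef_pos: [0.5796, -0.0279, 0.0741]
tcp_rot: [[-0.999, 0.037, 0.003], [0.037, 0.999, -0.0], [-0.004, -0.0, -1.0]]
contact_force: [0.4, -0.2, 0.4]
opening: 0.939
```

apply_moves:
  targets:
    - [0,0,0,0,0,0]
    - [0,0,0,0,0,0]
    - [0,0,0,0,0,0]
    - [0,0,0,0,0,0]
    - [0,0,0,0,0,0]
    - [0,0,0,0,0,0]
  hand: 0
  grip_force: 70

```text
t: 21.28
eef_pos: [0.5799, -0.0282, 0.0749]
tcp_rot: [[-0.999, 0.037, 0.004], [0.037, 0.999, -0.001], [-0.004, -0.001, -1.0]]
contact_force: [-0.5, -0.0, 0.7]
opening: 0.329
```

apply_moves:
  targets:
    - [0,0,-0.006,0,0,0]
    - [0,0,-0.006,0,0,0]
    - [0,0,-0.004,0,0,0]
    - [0,0,0,0,0,0]

```text
t: 21.78
eef_pos: [0.5798, -0.0281, 0.0899]
tcp_rot: [[-0.999, 0.037, 0.003], [0.037, 0.999, -0.001], [-0.003, -0.001, -1.0]]
contact_force: [2.8, -0.8, -8.4]
opening: 0.332
```

apply_moves:
  targets:
    - [0,0.01,-0.0003,0,0,0]
    - [0,0.01,0,0,0,0]
    - [0,0.01,0,0,0,0]

```text
t: 22.15
eef_pos: [0.5805, 0.0024, 0.0893]
tcp_rot: [[-0.999, 0.038, 0.001], [0.038, 0.999, -0.002], [-0.002, -0.002, -1.0]]
contact_force: [2.2, -3.3, -8.6]
opening: 0.331
```

apply_moves:
  targets:
    - [0,0.01,-0.0005,0,0,0]
    - [0,0.0095,0,0,0,0]
    - [0,0,0,0,0,0]

```text
t: 22.52
eef_pos: [0.5811, 0.0248, 0.0896]
tcp_rot: [[-0.999, 0.036, 0.001], [0.036, 0.999, -0.001], [-0.001, -0.001, -1.0]]
contact_force: [3.4, 0.8, -8.8]
opening: 0.33
```

apply_moves:
  targets:
    - [0,-0.003,0,0,0,0]
    - [0,0,0,0,0,0]

```text
t: 22.78
eef_pos: [0.581, 0.0221, 0.0897]
tcp_rot: [[-0.999, 0.036, 0.001], [0.036, 0.999, -0.0], [-0.001, -0.0, -1.0]]
contact_force: [1.7, -0.3, -8.3]
opening: 0.33
```

Now lower in steps.

apply_moves:
  targets:
    - [0,0,0.004,0,0,0]
    - [0,0,0.003,0,0,0]
    - [0,0,0,0,0,0]

```text
t: 23.15
eef_pos: [0.581, 0.0219, 0.0824]
tcp_rot: [[-0.999, 0.036, 0.001], [0.036, 0.999, 0.001], [-0.001, 0.001, -1.0]]
contact_force: [1.9, 2.0, -7.3]
opening: 0.336
```

apply_moves:
  targets:
    - [0,0,0.004,0,0,0]
    - [0,0,0.003,0,0,0]
    - [0,0,0.001,0,0,0]
    - [0,0,0,0,0,0]

```text
t: 23.65
eef_pos: [0.5811, 0.0217, 0.075]
tcp_rot: [[-0.999, 0.037, 0.002], [0.037, 0.999, 0.0], [-0.002, 0.0, -1.0]]
contact_force: [0.4, 1.5, -5.2]
opening: 0.335
```

apply_moves:
  targets:
    - [0,0,0.001,0,0,0]
    - [0,0,0.001,0,0,0]
    - [0,0,0,0,0,0]

```text
t: 24.02
eef_pos: [0.5811, 0.0217, 0.0749]
tcp_rot: [[-0.999, 0.036, 0.004], [0.036, 0.999, 0.0], [-0.003, 0.0, -1.0]]
contact_force: [-1.1, 0.3, -6.0]
opening: 0.331
```

apply_moves:
  targets:
    - [0,0,0.002,0,0,0]
    - [0,0,0.002,0,0,0]

```text
t: 24.28
eef_pos: [0.5814, 0.0217, 0.0747]
tcp_rot: [[-0.999, 0.036, 0.006], [0.036, 0.999, 0.0], [-0.006, 0.001, -1.0]]
contact_force: [-9.3, 1.4, 16.0]
opening: 0.333
```

Run:
```python
from h import *
p,d,K,T=snap('wrist'); q,dq,Kq,Tq=snap('scene'); s=ctrl.get_state(); print(s['contact_force'],np.round(s['eef_pos'],4),s['t'])
chips('scene')
def holes(p,d,K,T):
    W=cloud(d,K,T);hsv=cv2.cvtColor(p,cv2.COLOR_BGR2HSV)
    b=(cv2.inRange(hsv,np.array((105,90,40)),np.array((125,255,255)))>0)&(abs(W[...,2]-.059)<.004)&(abs(W[...,0]-.61)<.08)&(abs(W[...,1])<.1)
    P=W[b]; print('blue',len(P),np.percentile(P,[1,50,99],axis=0).round(4) if len(P) else '')
    r=(cv2.inRange(hsv,np.array((0,130,60)),np.array((8,255,255)))>0)&(abs(W[...,0]-.58)<.03)&(abs(W[...,1]-.02)<.03)&(W[...,2]>.05)
    P=W[r]; print('red',len(P),np.percentile(P,[2,50,98],axis=0).round(4) if len(P) else '')
holes(p,d,K,T);holes(q,dq,Kq,Tq)
cv2.imwrite('pics/m3.png',np.vstack([cv2.resize(p,(560,350)),cv2.resize(q[170:310,200:424],(400,250)) if 0 else cv2.resize(q[170:300,220:510],(560,250))]))
```

```text
[-8.13819928  0.28449745 14.66684724] [0.5814 0.0217 0.0748] 24.375
scene [256. 241.] 58 [ 0.6862 -0.1595  0.0123] zmax 0.0186
scene [265. 250.] 61 [ 0.6957 -0.117   0.0121] zmax 0.0173
scene [320. 285.] 74 [0.6963 0.0694 0.0124] zmax 0.0182
scene [340. 292.] 84 [0.6888 0.1231 0.0222] zmax 0.0276
blue 6381 [[ 0.5504 -0.0175  0.0564]
 [ 0.5654  0.0238  0.0588]
 [ 0.6315  0.0637  0.0622]]
red 2686 [[0.5669 0.0091 0.0814]
 [0.5717 0.0232 0.1064]
 [0.5933 0.0365 0.1086]]
blue 405 [[ 0.5555 -0.017   0.0552]
 [ 0.6074  0.0488  0.0598]
 [ 0.6696  0.0651  0.0625]]
red 89 [[ 0.5784 -0.0048  0.0799]
 [ 0.5943  0.0267  0.0985]
 [ 0.6049  0.0363  0.4485]]
```

View pics/m3.png

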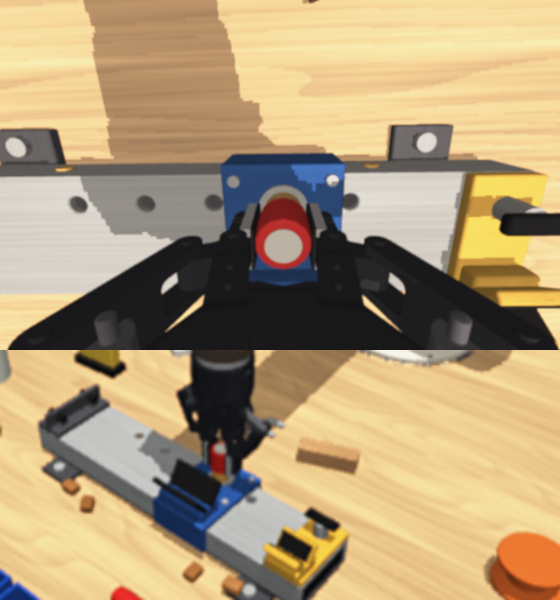

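Run:
```python
from h import *
ctrl.hand_in(); s=ctrl.get_state(); print(s['t'],s['contact_force'],s['opening'])
```

```text
the job is handed in; nothing more can be done
the job is handed in; nothing more can be done
```

The job is done and handed in at about 24.4 s of robot time, well under the 72 s limit; no verdict was given. One sweep per side with the scraper pushed all four chips off the +x edge of the rail. I then stood the scraper back on the bench, pulled the plunger, slid the blue rest one hole towards the yellow clamp and seated the pin.

- **Chips:** all four lie off the rail in the last pictures. Their tops measured 12 mm above the bench, except one at 22 mm, probably resting on a rail foot, against 64 mm when they lay on the rail.
- **Scraper:** it stands upright and released, with its top at 66 mm, about 4 mm from where it started.
- **Slide:** its edges put the centre at y ≈ +0.023 m, against about −0.028 m at the start, so it moved about 50 mm. The wrist picture shows the other four holes uncovered.
- **Pin:** the top of the knob is at about 108 mm, and the tool is at 75 mm, the same height as when the pin was first home. The arm was still gripping the knob and pressing down with about 15 N.

One reading is less tidy: the last force also showed about 8 N sideways along x. While lowering, the tool was already back at its home height but still read about −6 N. I therefore pressed on until the force turned to about +16 N, which shows the pin bottomed in the hole.

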